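# Unveil a painted ball and present it, level, to the magnifier

## Robot

A 6-joint arm with a two-finger parallel gripper is mounted at the origin on a cart in front of the work surface, level with it; the furniture and walls round the work are solid. World frame = base frame: x ahead of the robot, y to its left, z up, the work surface at z = 0. Lengths are in m, angles in degrees, forces in N, time in s.
With the tool pointing down it reaches from about 0.3 to 0.75 m from the base axis. Payload 8.5 kg.
Tool frame: the origin (TCP) lies at the very end of the fingers, on their centre line; the grasp point (between the pads) lies 19 mm behind it; z points along the fingers, y is the line along which they close (so a half turn about z gives the same grasp; the last joint's range is limited). The gripper opens to 85 mm and grips with 20 to 120 N. Pads are 22 mm wide; open, the fingers measure 114 mm over their backs; the gripper's body (76 mm by 85 mm) begins 54 mm behind the grasp point. The pads swing forward as they close: fully open they stand 13 mm farther back than shut.
Start: joints at [56.075, 21.807, 74.336, -0, 83.858, -12.336], TCP at [0.202, 0.511, 0.231] pointing down, gripper open.
Joint ranges: [-178.18, 178.18], [-50.72, 133.34], [12.68, 142.11], [-81.47, 261.47], [9.98, 163.14], [-165.26, 165.26]. Speed limits (degrees/s): [136.94, 136.94, 180, 180, 180, 180].

## Interface

Orientations are given as a 3x3 rotation matrix whose columns are the frame's x, y, z axes.
In Python, from rig import observe, cams, ticket gives the robot as it stands.
- The arm moves only by the tool move_arm, never from a script. Its arguments are lists of equal length, an entry for each row: "jaw": the finger opening in cm, from 0 to 8.54; "dp": the shift along the tool's x, y, z in cm, a list of three; "turn": the turn, a rotation vector about the tool's x, y, z in rad, a list of three. In form: {"jaw": [jaw, ...], "dp": [[tx, ty, tz], ...], "turn": [[wx, wy, wz], ...]}. A call has 1 to 12 rows; each row shifts and turns the commanded pose from where the row before left it, along the tool's axes as they then stand; what a row does not reach is not made up. A row lasts 1/12 s, in which the tool goes at most 41.7 mm and 7.16 degrees, less where a joint would pass 70% of its speed; a pose out of reach is approached as far as the arm can. A call is refused whole if a number of a shift passes 4.17 or a number of a turn 0.125, either way. A call with a gripper value outside its range is refused whole. The fingers move at their own pace and stop on an object; "force" is the grip in N (left out, the last holds). Time passes only in rows, so rows that do not move let the fingers close. It gives the time, the measured TCP pose, the force, the opening and the grip force at its end, in the units of the state.
- observe(): the state, without advancing time (a new reading comes with each control period).
- cams.get_image(name): name is "scene" or "side" or "wrist"; returns (picture, depth): 420x560x3 uint8, red, green, blue; 420x560 float32, m along the optical axis (not along the pixel's ray), 0 where there is no reading.
- cams.calibration(name): a dict with "vertical_fov" (degrees; the focal length in pixels is half the picture's height over the tangent of half this angle, whatever the lens; pixels are square), "cx", "cy" (the principal point, pixels), "view" (4x4, takes a point from world to camera coordinates); the wrist camera has in their place "tool_from_camera" (4x4, takes a point from camera to tool coordinates, whose origin is the TCP and whose axes are the flange's). Camera axes: x right, y up, looking along -z (the intrinsics and any distortion apply to the point x, -y, -z); pixel columns grow to the right and rows downward; lengths in m; the calibration is good to about 2 mm. A picture is of the moment at which its call begins: read the wrist's pose just before it. calibration takes no time and is no camera call.
- ticket.close_job(): hands the job in; it is judged then, once.
Trained networks look in the newest picture that a camera, given by its name, has taken for a name from the list of things; names that differ only in an ending like _2 or _b are one class to them, and where a whole thing is asked for, a point or a joint stands for the part that bears it (a point fixed in the world has none). Each returns a list of dicts, best first, with "p" (0 to 1); they miss things now and then, are a little off and sometimes report something else, mostly with a low value. They report only what shows in the picture. A call takes as long as a camera call.
- cams.spot_in(camera, query): "box" ([centre column, centre row, width, height] as shares, 0 to 1, of the picture: columns of its width, rows of its height, round what is visible of it).
- cams.outline_of(camera, query): "mask" (420x560 bool, what is visible of it) and "box" ([centre column, centre row, width, height] as shares, 0 to 1, of the picture: columns of its width, rows of its height, round what is visible of it).
- cams.mark_of(camera, query): "location" ([column, row] as shares, 0 to 1, of the picture: columns of its width, rows of its height: a listed point, or the origin of a listed thing).
The state is a dict: "time_s": time; "q": joint angles; "qvel": joint speeds; "joint_efforts": joint torques, N m; "position": TCP position; "tool_rot": TCP orientation; "ft_force": force on the tool from outside, world axes, zero at the start; "wrist_torque": the same for the moment, N m; "grip_width": finger opening in m; "gripper_force": force on a finger pad.
Only numpy, scipy, OpenCV 4.12 (cv2) and the standard library are available. Lean on these libraries where they do the work, as an engineer would, in place of code of your own. Each camera call takes 0.05 s, during which the arm holds its last target. There are 200 camera calls.

## Task

An unfired painted porcelain ball lies loose in the pocket of its carrying tray, under a tent-shaped dust roof. Take the roof off by its wooden grip, hang it astride the bar of the rail and let go; then lift the tray by the grip of its bail and carry it level, so that the ball stays in its pocket and nothing else touches its paint, to the magnifier for inspection. Finish while still holding the tray up, level and still, with the ball centred in the lens about 10 cm behind it (the side away from the robot); leave the other things on the desk where they are.

Things in the scene. Friction and masses are not known exactly. Their poses are not given: they have to be found in the camera images.
- roof: dust roof: one 3 mm aluminium sheet bent to a tent (inverted V), open at both ends, 112 mm long along its own x (the ridge), 120 mm wide over the hemmed feet (y), standing over the tray. Origin: centre of the underside, between the feet; z up. Inside of the ridge 112 mm above the origin, each side slopes 25 degrees from vertical; mass about 0.18 kg.
- roof_grip (a point): centre of the roof's wooden grip on top of the ridge: a block 64 mm along the roof's x, 16 mm wide (y), 26 mm high; 139 mm above the roof's underside (27 mm above the inside of the ridge). The sheet falls away steeply on both sides of it. Axes as the roof's.
- roof_ridge (a point): inside of the ridge (a flat strip 8 mm wide), mid-length, 112 mm above the roof's underside. Hung astride the bar it comes to rest about 5 mm above the bar's centre line. Axes as the roof's.
- tray: carrying tray: flat wooden board 100 mm along its own x by 80 mm (y), 12 mm thick, with a round flat-bottomed pocket 34 mm across and 6 mm deep in the middle and a steel bail (arch of 6 mm rod, uprights at x = +-43 mm) over it along x. Origin: centre of the underside; z up; mass about 0.22 kg. It starts under the roof, parallel to it within a few degrees.
- tray_grip (a point): centre of the wooden grip bar on top of the tray's bail, straight above the pocket, 78 mm above the tray's underside: 62 mm along the tray's x, 14 mm wide (y), 16 mm high. The ball's top is 38 mm below it. Axes as the tray's.
- pocket (a point): centre of the pocket's floor, 6 mm above the tray's underside. Axes as the tray's.
- ball_center (a point): centre of the porcelain ball, white with two thin painted bands, 34 mm diameter, about 50 g; at rest 17 mm above the pocket's floor, free to roll about 5 mm any way before it meets the pocket's rim. Do not touch it.
- rail: rail, fixed to the desk: horizontal steel bar 10 mm thick on two posts on a wooden foot board 190 x 46 mm. Origin: centre of the underside; the bar runs along its own x, z up. The posts stand at x = +-80 mm (12 mm thick), so 148 mm of bar are free between them.
- rail_mid (a point): middle of the bar, on its centre line, 145 mm above the desk. Axes as the rail's.
- magnifier: stand magnifier, fixed to the desk: round foot 84 mm across, stem, upright framed round lens 102 mm across overall and 8 mm thick. Origin: centre of the underside; its own x is the lens's line of sight and points away from the robot.
- lens (a point): centre of the lens, 160 mm above the desk. x: along the line of sight, away from the robot; y: left; z: up.
- bowl: porcelain bowl, 108 mm across, 56 mm high, bystander at the back left; origin at the centre of the underside
- jar: small paint jar with a white screw cap, 45 mm across, 70 mm high, bystander; origin at the centre of the underside
- oil: small brown glass bottle, 40 mm across, 74 mm high, bystander; origin at the centre of the underside
- colour_dish: small glazed colour dish, 49 mm across, 20 mm high, bystander at the front; origin at the centre of the underside
- lid_dish: flat white dish lid with a speck of paint, 108 mm across, 11 mm high, bystander; origin at the centre of the underside
- plate_stand: painted plate leaning on a wire stand, fixed, between the tray and the magnifier; its highest edge is 181 mm above the desk: carry things over or round it. Origin: centre of its underside.

How it is judged:
By the outcome, as a careful person would: the job done as asked, in the order asked, and still so for the second after the job is handed in, while the arm keeps its last pose, push and grip.
It also fails if it takes over 67 s, if anything falls off the work surface, if the arm or the gripper's body presses on something with over 40 N, if the wrist force passes 120 N, or if a joint passes its speed limit or range.

## Working session

There is one attempt and no reset: what is moved stays moved. The work goes in short steps, Python scripts to look and compute and a tool call to move; the robot and the scene stay as the last step left them, time stands still between calls to the robot, and variables do not carry over. Pictures are saved under pics/ and viewed, at most 10 in all, crops included, and the job is handed in when it is done.

Besides the shell and the picture viewer there is one more tool, called after "Call:" by a JSON object that holds its "method" and its "body", one argument or row to a line. move_arm: Moves the arm, as the interface text tells. Its arguments: {"type":"object","properties":{"jaw":{"type":"array","items":{"type":"number"}},"dp":{"type":"array","items":{"type":"array","items":{"type":"number"}}},"turn":{"type":"array","items":{"type":"array","items":{"type":"number"}}},"force":{"type":"number"}},"required":["jaw","dp","turn"]}

```bash
ls; mkdir -p pics; cat > h.py <<'E'
import numpy as np, cv2
from rig import observe, cams, ticket
def cal(n):
    c=cams.calibration(n); f=210/np.tan(np.radians(c["vertical_fov"])/2)
    if n=="wrist":
        s=observe(); T=np.eye(4); T[:3,:3]=np.array(s["tool_rot"]); T[:3,3]=s["position"]
        M=T@np.array(c["tool_from_camera"])
    else: M=np.linalg.inv(np.array(c["view"]))
    return f,c["cx"],c["cy"],M,c
def ray(n,u,v,C=None):
    f,cx,cy,M,_=C or cal(n)
    d=M[:3,:3]@np.array([(u-cx)/f,-(v-cy)/f,-1.]); return M[:3,3],d
def at_z(n,u,v,z,C=None):
    o,d=ray(n,u,v,C); return o+d*(z-o[2])/d[2]
def cloud(n,depth,C=None):
    f,cx,cy,M,_=C or cal(n)
    v,u=np.mgrid[0:420,0:560]
    P=np.stack([(u-cx)/f*depth,-(v-cy)/f*depth,-depth],-1)
    return P@M[:3,:3].T+M[:3,3]
def save(n,name):
    im,d=cams.get_image(n); cv2.imwrite("pics/"+name+".png",im[:,:,::-1]); return im,d
E
python3 - <<'E'
from h import *
np.set_printoptions(precision=4,suppress=True)
print({k:v for k,v in observe().items()})
for n in ["scene","side"]:
    im,d=save(n,n+"0"); c=cams.calibration(n); print(n,{k:v for k,v in c.items() if k!='view'}, cal(n)[3])
    C=cal(n); np.savez(n+"0.npz",d=d)
    for q,z in [("roof_grip",.139),("roof_ridge",.112),("rail_mid",.145),("lens",.16),("rail",0),("magnifier",0),("plate_stand",0),("tray_grip",.078),("tray",0),("ball_center",.023)]:
        r=cams.mark_of(n,q)[:2]
        for x in r:
            u,v=x["location"][0]*560,x["location"][1]*420
            print(q,round(x["p"],2),round(u),round(v),at_z(n,u,v,z,C))
im,d=save("wrist","wrist0"); print(cams.calibration("wrist"))
a=cv2.imread("pics/scene0.png")
E
```

```text
pics
{'time_s': 0.0, 'q': array([ 56.0755,  21.8425,  74.3853,  -0.001 ,  83.8582, -12.339 ]), 'qvel': array([-0.019 ,  0.0266,  0.1156,  0.0799,  0.0212, -0.0422]), 'joint_efforts': array([  0.0003, -44.8467, -23.1271,  -0.0003,   0.0048,   0.    ]), 'position': array([0.2022, 0.5112, 0.2307]), 'tool_rot': array([[-0.9299,  0.3679, -0.0008],
       [ 0.3679,  0.9299, -0.0013],
       [ 0.0003, -0.0015, -1.    ]]), 'ft_force': array([-0.0671,  0.2791,  0.6896]), 'wrist_torque': array([0.0248, 0.0165, 0.0048]), 'gripper_force': 0.0, 'grip_width': 0.08569168749766845}
scene {'vertical_fov': 52.39826524528206, 'cx': 275.1666281671869, 'cy': 208.88584914469806} [[ 0.6812  0.4504 -0.5771 -0.0553]
 [-0.7317  0.3947 -0.5557 -0.5796]
 [-0.0225  0.8009  0.5984  0.7472]
 [ 0.      0.      0.      1.    ]]
roof_grip 0.71 307 226 [ 0.5322 -0.1113  0.139 ]
roof_ridge 0.72 305 237 [ 0.5242 -0.1149  0.112 ]
rail_mid 0.7 381 256 [ 0.5507 -0.292   0.145 ]
rail_mid 0.58 230 263 [ 0.3316 -0.0756  0.145 ]
lens 0.78 192 178 [0.4658 0.2167 0.16  ]
rail 0.89 374 309 [ 0.5393 -0.3021  0.    ]
magnifier 0.57
[... 492 characters left out ...]
208 0.112 ]
rail_mid 0.74 222 230 [0.6574 0.1719 0.145 ]
rail_mid 0.72 278 141 [ 0.5379 -0.3029  0.145 ]
lens 0.64 327 234 [0.4617 0.2068 0.16  ]
lens 0.45 283 175 [ 0.5342 -0.053   0.16  ]
rail 0.6 277 192 [ 0.5356 -0.2854  0.    ]
magnifier 0.63 318 308 [0.4697 0.2201 0.    ]
tray_grip 0.77 283 195 [ 0.5283 -0.1102  0.078 ]
tray 0.61 278 223 [ 0.5375 -0.1098  0.    ]
tray 0.35 273 140 [ 0.54  -0.694  0.   ]
{'vertical_fov': 65.6501084612383, 'cx': 279.60124810682424, 'cy': 210.9574133475816, 'tool_from_camera': array([[ 0.0008,  0.9554,  0.2955,  0.0759],
       [ 1.    , -0.0008, -0.0001, -0.0006],
       [ 0.0002,  0.2955, -0.9554, -0.1428],
       [ 0.    ,  0.    ,  0.    ,  1.    ]])}
```

View pics/scene0.png

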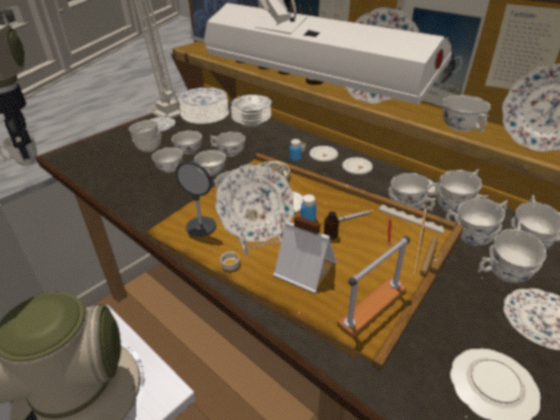

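View pics/side0.png

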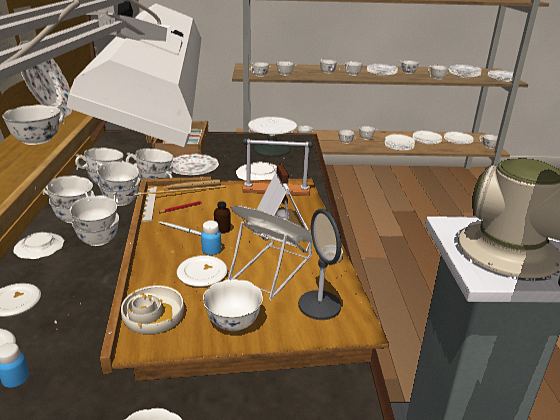

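```bash
python3 - <<'E'
from h import *
np.set_printoptions(precision=4,suppress=True)
P={}
for n in ["scene","side"]:
    d=np.load(n+"0.npz")["d"]; p=cloud(n,d).reshape(-1,3)[d.ravel()>0]; P[n]=p
    b=p[(p[:,0]>.3)&(p[:,0]<.75)&(abs(p[:,1])<.4)]
    t=b[(abs(b[:,2])<.02)]; print(n,"table z",np.median(t[:,2]))
    hi=p[(p[:,0]>.1)&(p[:,0]<1.1)&(abs(p[:,1])<.6)&(p[:,2]>.25)]
    print("high: n",len(hi),hi.min(0) if len(hi) else 0,hi.max(0) if len(hi) else 0)
    def pca(q,name):
        if len(q)<5: print(name,len(q));return
        c=q.mean(0); w,V=np.linalg.eigh(np.cov(q[:,:2].T)); a=V[:,1]; s=(q[:,:2]-c[:2])@a; s2=(q[:,:2]-c[:2])@V[:,0]
        print(name,len(q),c,"mid",c[:2]+a*(s.max()+s.min())/2,"ang",np.degrees(np.arctan2(a[1],a[0]))%180,"len",np.ptp(s),"wid",np.ptp(s2),"zmax",q[:,2].max())
    R=b[(abs(b[:,0]-.54)<.13)&(abs(b[:,1]+.30)<.07)]
    pca(R[(R[:,2]>.138)&(R[:,2]<.16)],"bar"); 
    pca(R[(R[:,2]>.006)&(R[:,2]<.03)],"foot")
    G=b[(abs(b[:,0]-.53)<.07)&(abs(b[:,1]+.11)<.08)]
    pca(G[(G[:,2]>.13)&(G[:,2]<.16)],"grip")
    for z in (.03,.06,.09): pca(G[(G[:,2]>z-.015)&(G[:,2]<z+.015)],"roofslice%g"%z)
    L=b[(abs(b[:,0]-.465)<.08)&(abs(b[:,1]-.21)<.08)]
    pca(L[(L[:,2]>.115)&(L[:,2]<.225)],"lens"); pca(L[(L[:,2]>.004)&(L[:,2]<.03)],"mfoot")
    S=b[(abs(b[:,1]-.07)<.13)&(b[:,2]>.13)&(b[:,1]<.16)&(b[:,1]>-.04)]
    pca(S,"plate"); print(S.min(0),S.max(0)) if len(S) else 0
E
```

```text
scene table z 0.00019614623093622274
high: n 17446 [ 0.1629 -0.2667  0.2501] [1.0997 0.5662 0.539 ]
bar 435 [ 0.5337 -0.2976  0.1489] mid [ 0.5406 -0.2982] ang 174.96213180137232 len 0.19057009330922664 wid 0.016014527976871203 zmax 0.156313233926048
foot 1443 [ 0.5347 -0.2991  0.0143] mid [ 0.5404 -0.2996] ang 175.56014255972042 len 0.19088864297208502 wid 0.04876493056638351 zmax 0.029663380462643607
grip 304 [ 0.5313 -0.1129  0.145 ] mid [ 0.5308 -0.1107] ang 102.31246665532684 len 0.06420187428889337 wid 0.018721269219268664 zmax 0.15429587015115254
roofslice0.03 658 [ 0.5003 -0.1228  0.0299] mid [ 0.5061 -0.1307] ang 126.53834373555439 len 0.14113366819336162 wid 0.10090295767567545 zmax 0.044993979732415035
roofslice0.06 638 [ 0.5094 -0.1191  0.06  ] mid [ 0.5092 -0.1186] ang 111.61616590866916 len 0.12171144233662554 wid 0.074491957303317 zmax 0.07499101793274754
roofslice0.09 639 [ 0.5202 -0.1156  0.0899] mid [ 0.5194 -0.1125] ang 104.29164434789914 len 0.11436118519961544 wid 0.047191601296746266 zmax 0.104940879986817
lens 1328 [0.4812 0.191  0.1566] mid [0.484  0.1868] ang
[... 1264 characters left out ...]
id 0.09277953188672006 zmax 0.07485868175505939
roofslice0.09 305 [ 0.5435 -0.0955  0.0891] mid [ 0.5459 -0.1031] ang 107.92655792560114 len 0.11800755313639094 wid 0.04914007688139971 zmax 0.10495239492482189
lens 1539 [0.4771 0.2038 0.1574] mid [0.4856 0.1908] ang 123.109086904397 len 0.1633050457648388 wid 0.06126849687391877 zmax 0.2117392091940155
mfoot 916 [0.468  0.2217 0.0103] mid [0.4914 0.2149] ang 163.72963289919892 len 0.1300407597412658 wid 0.08435331959792047 zmax 0.029486519991630322
plate 1367 [0.649  0.103  0.3114] mid [0.6414 0.1066] ang 154.55632439819908 len 0.3148164715759877 wid 0.18829957392204505 zmax 0.5113384445046374
[ 0.4871 -0.0396  0.13  ] [0.7499 0.1599 0.5113]
```

View pics/wrist0.png

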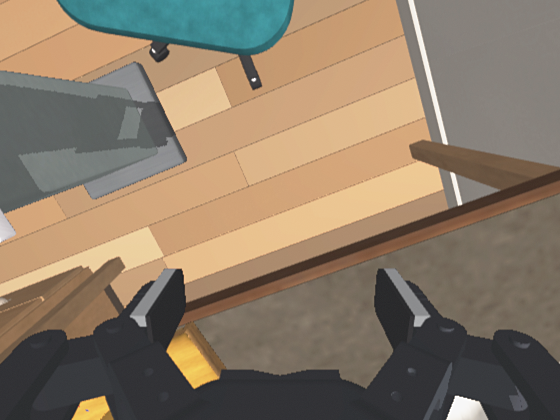

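```bash
python3 - <<'E'
from h import *
np.set_printoptions(precision=4,suppress=True,linewidth=200)
A=[]
for n in ["scene","side"]:
    d=np.load(n+"0.npz")["d"]; p=cloud(n,d).reshape(-1,3)[d.ravel()>0]; A.append(p)
    L=p[(np.hypot(p[:,0]-.465,p[:,1]-.213)<.056)&(p[:,2]>.11)&(p[:,2]<.225)]
    for it in range(4):
        c=L.mean(0); w,V=np.linalg.eigh(np.cov(L.T)); nrm=V[:,0]; r=(L-c)@nrm; L=L[abs(r)<max(.006,2*r.std()*.8)]
    print(n,len(L),"c",c,"mid",(L.min(0)+L.max(0))/2,np.ptp(L,0),"n",nrm,"ang",np.degrees(np.arctan2(nrm[1],nrm[0])),"sd",r.std())
    F=p[(np.hypot(p[:,0]-.465,p[:,1]-.213)<.06)&(p[:,2]>.005)&(p[:,2]<.025)]; print("foot",len(F),(F.min(0)+F.max(0))/2,np.ptp(F,0))
    for q in ["magnifier","plate_stand","bowl","jar","oil","colour_dish","lid_dish"]:
        pass
p=np.vstack(A)
xs=np.arange(.2,.85,.05); ys=np.arange(.5,-.45,-.05)
for nm,lo,hi,f in (("max<.24",-.01,.24,np.max),("min>.24",.24,.8,np.min)):
    print(nm,"rows y, cols x",xs)
    for y in ys:
        row=[]
        for x in xs:
            m=(abs(p[:,0]-x)<.025)&(abs(p[:,1]-y)<.025)&(p[:,2]>lo)&(p[:,2]<hi)
            row.append("%4.0f"%(1000*f(p[m,2])) if m.sum()>3 else "  . ")
        print("%5.2f"%y," ".join(row))
E
```

```text
scene 966 c [0.4673 0.2105 0.1628] mid [0.4676 0.2111 0.1618] [0.045  0.0952 0.103 ] n [ 0.922   0.3871 -0.0019] ang 22.775676523703318 sd 0.001798438857562237
foot 450 [0.4676 0.2103 0.0143] [0.0847 0.0821 0.0185]
side 1277 c [0.4667 0.2175 0.1616] mid [0.467  0.2155 0.161 ] [0.0443 0.094  0.1015] n [0.9201 0.3918 0.0032] ang 23.063994118292214 sd 0.0014303167383707194
foot 877 [0.4673 0.2137 0.015 ] [0.0827 0.0851 0.0199]
max<.24 rows y, cols x [0.2  0.25 0.3  0.35 0.4  0.45 0.5  0.55 0.6  0.65 0.7  0.75 0.8 ]
 0.50   .    .    .    .    .    .    .    .    .    .    .    .    -7
 0.45   .    .    .    .    .    .    .    .    .    .    .    -7   . 
 0.40   .    .    .    .    .    .    .    .    .    .    .    .    . 
 0.35   .    .    .    .    .     1    2    3    3    1    1    1    3
 0.30   .    .    .     3    5    4    3    4   59   58   56   27   31
 0.25   .    .    .     5    5  209   17    4   55   52   55   30   38
 0.20   .    .    .     3    5  213  208   63   56   56    1   26   36
 0.15   .    .    .     3    4  117  194  174  176   61   12   12    5
 0.10   .    .
[... 1504 characters left out ...]
.    .    .    .    .    .    .    .    .    .   393  472  494
 0.00   .    .    .    .    .    .    .    .    .    .   393  459  491
-0.05   .    .    .    .    .    .    .    .    .    .   393  392  489
-0.10   .    .    .    .    .    .    .    .    .    .   398  392  487
-0.15   .    .    .    .    .    .    .    .    .    .   409  391  485
-0.20   .    .    .    .    .    .    .    .    .    .    .   392  409
-0.25   .    .    .    .    .    .    .    .    .    .    .   393   . 
-0.30   .    .    .    .    .    .    .    .    .    .    .    .    . 
-0.35   .    .    .    .    .    .    .    .    .    .    .    .    . 
-0.40   .    .    .    .    .    .    .    .    .    .    .    .    .
```

Call:
{"method": "move_arm", "body": {
  "jaw": [8.5,8.5,8.5,8.5,8.5,8.5,8.5,8.5,8.5,8.5,8.5,8.5],
  "dp": [
    [0,0,-0.6],
    [0,0,-0.6],
    [0,0,-0.6],
    [0,0,-0.6],
    [0,0,-0.6],
    [0,0,-0.6],
    [0,0,-0.6],
    [0,0,-0.6],
    [0,0,-0.6],
    [0,0,-0.6],
    [0,0,-0.6],
    [0,0,-0.6]
  ],
  "turn": [
    [0,0,0.08],
    [0,0,0.08],
    [0,0,0.08],
    [0,0,0.08],
    [0,0,0.08],
    [0,0,0.08],
    [0,0,0.08],
    [0,0,0.08],
    [0,0,0.08],
    [0,0,0.08],
    [0,0,0.08],
    [0,0,0.08]
  ]
}}

```text
time_s: 2.15
position: [0.2023, 0.5114, 0.3036]
tool_rot: [[-0.228, 0.974, -0.0], [0.974, 0.228, -0.0], [-0.0, -0.0, -1.0]]
ft_force: [0.3, -0.0, 0.1]
grip_width: 0.085
gripper_force: 0.0
```

Call:
{"method": "move_arm", "body": {
  "jaw": [8.5,8.5,8.5,8.5,8.5,8.5,8.5,8.5,8.5,8.5,8.5,8.5],
  "dp": [
    [-2,0.5,0],
    [-3.4,0.9,0],
    [-3.4,0.9,0],
    [-3.4,0.9,0],
    [-3.4,0.9,0],
    [-3.4,0.9,0],
    [-3.4,0.9,0],
    [-3.4,0.9,0],
    [-3.4,0.9,0],
    [-3.4,0.9,0],
    [-3.4,0.9,0],
    [-3.4,0.9,0]
  ],
  "turn": [
    [0,0,0],
    [0,0,0],
    [0,0,0],
    [0,0,0],
    [0,0,0],
    [0,0,0],
    [0,0,0],
    [0,0,0],
    [0,0,0],
    [0,0,0],
    [0,0,0],
    [0,0,0]
  ]
}}

```text
time_s: 3.15
position: [0.3953, 0.1506, 0.3035]
tool_rot: [[-0.232, 0.973, 0.001], [0.973, 0.232, 0.0], [-0.0, 0.001, -1.0]]
ft_force: [0.5, 1.3, -0.5]
grip_width: 0.0853
gripper_force: 0.0
```

Call:
{"method": "move_arm", "body": {
  "jaw": [8.5,8.5,8.5,8.5,8.5,8.5,8.5,8.5,8.5,8.5,8.5,8.5],
  "dp": [
    [-3.4,0.9,0],
    [-3.4,0.9,0],
    [-3.4,0.9,0],
    [-3.4,0.9,0],
    [-3.4,0.9,0],
    [-3.4,0.9,0],
    [-3.4,0.9,0],
    [-3.4,0.9,0],
    [-1.5,0.4,2],
    [0,0,2],
    [0,0,0],
    [0,0,0]
  ],
  "turn": [
    [0,0,0],
    [0,0,0],
    [0,0,0],
    [0,0,0],
    [0,0,0],
    [0,0,0],
    [0,0,0],
    [0,0,0],
    [0,0,0],
    [0,0,0],
    [0,0,0],
    [0,0,0]
  ]
}}

```text
time_s: 4.15
position: [0.5351, -0.1092, 0.2631]
tool_rot: [[-0.232, 0.973, -0.002], [0.973, 0.232, 0.001], [0.001, -0.001, -1.0]]
ft_force: [-0.8, -0.5, 0.7]
grip_width: 0.0852
gripper_force: 0.0
```

```bash
python3 - <<'E'
from h import *
np.set_printoptions(precision=4,suppress=True)
s=observe(); print(s["time_s"],s["position"],s["tool_rot"])
C=cal("wrist"); im,d=save("wrist","w1")
for q,z in [("roof_grip",.139),("roof_ridge",.112),("roof",0)]:
    for x in cams.mark_of("wrist",q)[:1]:
        u,v=x["location"][0]*560,x["location"][1]*420; print(q,x["p"],u,v,at_z("wrist",u,v,z,C))
p=cloud("wrist",d,C).reshape(-1,3)[d.ravel()>0]
G=p[(abs(p[:,0]-.53)<.06)&(abs(p[:,1]+.11)<.06)&(p[:,2]>.147)&(p[:,2]<.158)]
r=cv2.minAreaRect((G[:,:2]*1000).astype(np.float32)); print(len(G),G.mean(0),r)
E
```

```text
4.15 [ 0.5351 -0.1092  0.2631] [[-0.2317  0.9728 -0.0017]
 [ 0.9728  0.2317  0.0008]
 [ 0.0012 -0.0014 -1.    ]]
roof_grip 0.83 278.6 201.012 [ 0.533  -0.1079  0.139 ]
roof_ridge 0.59 277.704 195.594 [ 0.5326 -0.1103  0.112 ]
roof 0.87 276.528 171.98999999999998 [ 0.5301 -0.109   0.    ]
1426 [ 0.5342 -0.107   0.1514] ((534.5087890625, -108.36419677734375), (15.993945121765137, 63.070987701416016), 11.462677001953125)
```

View pics/w1.png

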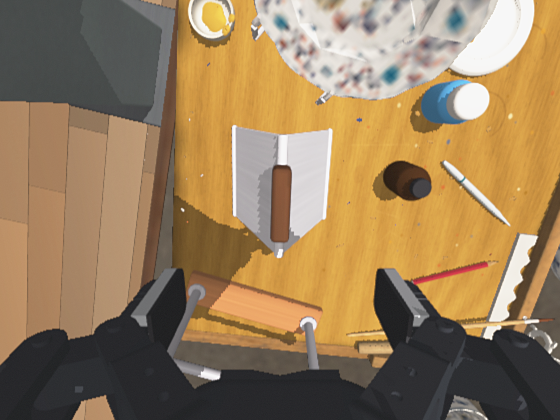

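Call:
{"method": "move_arm", "body": {
  "jaw": [8.5,8.5,8.5,8.5,8.5,8.5,8.5,8.5,8.5,8.5,8.5,8.5],
  "dp": [
    [0.1,-0.1,1.2],
    [0,0,2.2],
    [0,0,2.2],
    [0,0,2.2],
    [0,0,1.6],
    [0,0,1.2],
    [0,0,1.0],
    [0,0,1.0],
    [0,0,0.8],
    [0,0,0.5],
    [0,0,0.2],
    [0,0,0]
  ],
  "turn": [
    [0,0,0.025],
    [0,0,0],
    [0,0,0],
    [0,0,0],
    [0,0,0],
    [0,0,0],
    [0,0,0],
    [0,0,0],
    [0,0,0],
    [0,0,0],
    [0,0,0],
    [0,0,0]
  ]
}}

```text
time_s: 5.35
position: [0.5342, -0.1085, 0.1222]
tool_rot: [[-0.208, 0.978, -0.0], [0.978, 0.208, 0.0], [0.0, -0.0, -1.0]]
ft_force: [-1.2, 1.1, -0.1]
grip_width: 0.0848
gripper_force: 0.0
```

Call:
{"method": "move_arm", "body": {
  "jaw": [1,1,1,1,1,1,1,1,1,1,1,1],
  "dp": [
    [0,0,0],
    [0,0,0],
    [0,0,0],
    [0,0,0],
    [0,0,0],
    [0,0,0],
    [0,0,0],
    [0,0,0],
    [0,0,0],
    [0,0,0],
    [0,0,0],
    [0,0,0]
  ],
  "turn": [
    [0,0,0],
    [0,0,0],
    [0,0,0],
    [0,0,0],
    [0,0,0],
    [0,0,0],
    [0,0,0],
    [0,0,0],
    [0,0,0],
    [0,0,0],
    [0,0,0],
    [0,0,0]
  ],
  "force": 50
}}

```text
time_s: 6.35
position: [0.5342, -0.1086, 0.1224]
tool_rot: [[-0.207, 0.978, 0.0], [0.978, 0.207, -0.0], [-0.0, 0.0, -1.0]]
ft_force: [0.7, 0.3, -0.0]
grip_width: 0.0153
gripper_force: 53.3
```

Call:
{"method": "move_arm", "body": {
  "jaw": [1,1,1,1,1,1,1,1,1,1,1,1],
  "dp": [
    [0,0,-0.4],
    [0,0,-0.8],
    [0,0,-1.2],
    [0,0,-1.6],
    [0,0,-2],
    [0,0,-2.2],
    [0,0,-2.2],
    [0,0,-2.2],
    [0,0,-2.2],
    [0,0,-1.8],
    [0,0,-1],
    [0,0,-0.4]
  ],
  "turn": [
    [0,0,0],
    [0,0,0],
    [0,0,0],
    [0,0,0],
    [0,0,0],
    [0,0,0],
    [0,0,0],
    [0,0,0],
    [0,0,0],
    [0,0,0],
    [0,0,0],
    [0,0,0]
  ]
}}

```text
time_s: 7.35
position: [0.5343, -0.1086, 0.3046]
tool_rot: [[-0.208, 0.978, 0.003], [0.978, 0.208, -0.001], [-0.002, 0.003, -1.0]]
ft_force: [-0.8, -0.8, -1.4]
grip_width: 0.0154
gripper_force: 53.1
```

Call:
{"method": "move_arm", "body": {
  "jaw": [1,1,1,1,1,1,1,1,1,1,1,1],
  "dp": [
    [0,0,0],
    [0,0,0],
    [0,0,0],
    [0,0,0],
    [0,0,0],
    [0,0,0],
    [0,0,0],
    [0,0,0],
    [0,0,0],
    [0,0,0],
    [0,0,0],
    [0,0,0]
  ],
  "turn": [
    [0,0,-0.094],
    [0,0,-0.12],
    [0,0,-0.12],
    [0,0,-0.12],
    [0,0,-0.12],
    [0,0,-0.12],
    [0,0,-0.12],
    [0,0,-0.12],
    [0,0,-0.12],
    [0,0,-0.12],
    [0,0,-0.1],
    [0,0,0]
  ]
}}

```text
time_s: 8.35
position: [0.5338, -0.1084, 0.302]
tool_rot: [[-0.996, 0.084, -0.001], [0.084, 0.996, 0.0], [0.001, 0.0, -1.0]]
ft_force: [-0.0, -0.1, -1.2]
grip_width: 0.0149
gripper_force: 53.1
```

```bash
python3 - <<'E'
from h import *
np.set_printoptions(precision=4,suppress=True)
s=observe(); print(s["time_s"],s["position"],s["tool_rot"],s["ft_force"],s["grip_width"])
for n in ["scene","side"]:
    C=cal(n); im,d=save(n,n+"1"); p=cloud(n,d,C).reshape(-1,3)[d.ravel()>0]
    G=p[(abs(p[:,0]-.53)<.07)&(abs(p[:,1]+.11)<.05)&(p[:,2]<.12)&(p[:,2]>.06)]; print(n,len(G),G.mean(0),G.max(0))
    for q,z in [("tray_grip",.078),("ball_center",.023),("rail_mid",.145),("roof_ridge",.29)]:
        for x in cams.mark_of(n,q)[:2]:
            u,v=x["location"][0]*560,x["location"][1]*420; print(q,round(x["p"],2),round(u),round(v),at_z(n,u,v,z,C))
    # bar
    R=p[(abs(p[:,0]-.54)<.07)&(abs(p[:,1]+.295)<.02)&(abs(p[:,2]-.146)<.01)]
    a=np.polyfit(R[:,0],R[:,1],1); print("bar y at .54",np.polyval(a,.54),np.degrees(np.arctan(a[0])),R[:,1:].min(0),R[:,1:].max(0))
E
```

```text
8.35 [ 0.5338 -0.1084  0.302 ] [[-0.9964  0.0842 -0.0011]
 [ 0.0842  0.9964  0.0005]
 [ 0.0012  0.0004 -1.    ]] [-0.014  -0.0696 -1.1792] 0.014898815265747002
scene 247 [ 0.531  -0.1139  0.0805] [ 0.546  -0.0693  0.088 ]
tray_grip 0.65 307 245 [ 0.5351 -0.1103  0.078 ]
ball_center 0.51 305 263 [ 0.531  -0.1112  0.023 ]
rail_mid 0.69 381 259 [ 0.542  -0.2977  0.145 ]
roof_ridge 0.86 308 166 [ 0.5373 -0.1071  0.29  ]
bar y at .54 -0.2979188866943419 -4.94770093279112 [-0.3071  0.1431] [-0.2861  0.1532]
side 133 [ 0.5305 -0.0954  0.0789] [ 0.5432 -0.0626  0.086 ]
tray_grip 0.9 280 197 [ 0.5355 -0.1002  0.078 ]
tray_grip 0.33 279 193 [ 0.537  -0.1237  0.078 ]
ball_center 0.52 282 218 [ 0.5299 -0.095   0.023 ]
rail_mid 0.69 283 199 [0.5357 0.0408 0.145 ]
roof_ridge 0.76 280 112 [ 0.542  -0.1119  0.29  ]
bar y at .54 -0.2772525705579303 -18.59287765938248 [-0.3045  0.1396] [-0.2918  0.1495]
```

View pics/side1.png

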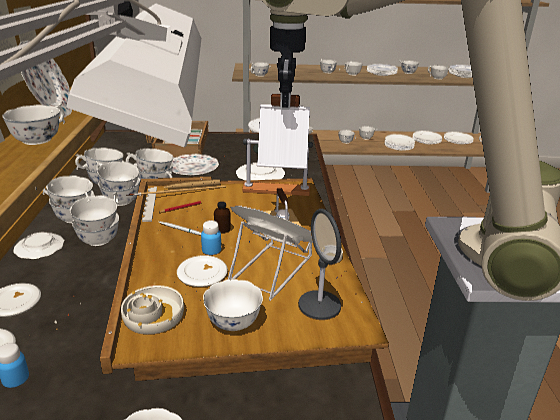

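Call:
{"method": "move_arm", "body": {
  "jaw": [1,1,1,1,1,1,1,1,1,1,1,1],
  "dp": [
    [-0.2,-0.8,0],
    [-0.2,-1.4,0],
    [-0.2,-2,0],
    [-0.2,-2.4,0],
    [-0.2,-2.4,0],
    [-0.2,-2.4,0],
    [-0.2,-2.2,0],
    [-0.2,-1.9,0],
    [-0.2,-1.4,0],
    [-0.2,-1,0],
    [-0.2,-0.6,0],
    [0,0,0]
  ],
  "turn": [
    [0,0,0],
    [0,0,0],
    [0,0,0],
    [0,0,0],
    [0,0,0],
    [0,0,0],
    [0,0,0],
    [0,0,0],
    [0,0,0],
    [0,0,0],
    [0,0,0],
    [0,0,0]
  ]
}}

```text
time_s: 9.85
position: [0.54, -0.2958, 0.3019]
tool_rot: [[-0.996, 0.089, -0.0], [0.089, 0.996, 0.0], [0.0, 0.0, -1.0]]
ft_force: [0.4, -0.2, -2.0]
grip_width: 0.0153
gripper_force: 53.0
```

```bash
python3 - <<'E'
from h import *
np.set_printoptions(precision=4,suppress=True)
s=observe(); print(s["time_s"],s["position"],s["tool_rot"],s["ft_force"],s["grip_width"])
for n in ["scene","side"]:
    C=cal(n); im,d=save(n,n+"2")
    for q,z in [("tray_grip",.078),("ball_center",.023),("rail_mid",.145),("roof_ridge",s["position"][2]-.01)]:
        for x in cams.mark_of(n,q)[:2]:
            u,v=x["location"][0]*560,x["location"][1]*420; print(q,round(x["p"],2),round(u),round(v),at_z(n,u,v,z,C))
a=cv2.imread("pics/scene2.png")[100:340,260:480]; b=cv2.imread("pics/side2.png")[60:220,200:360]
cv2.imwrite("pics/c2.png",np.hstack([cv2.resize(a,(396,432)),cv2.resize(b,(400,432))]))
E
```

```text
9.85 [ 0.54   -0.2958  0.3019] [[-0.9961  0.0886 -0.0003]
 [ 0.0886  0.9961  0.0002]
 [ 0.0003  0.0002 -1.    ]] [ 0.3621 -0.2082 -2.0174] 0.015253919463257912
tray_grip 0.7 306 244 [ 0.536 -0.108  0.078]
ball_center 0.69 303 267 [ 0.5175 -0.1142  0.023 ]
ball_center 0.33 202 230 [0.4464 0.1762 0.023 ]
rail_mid 0.63 380 259 [ 0.5408 -0.2963  0.145 ]
roof_ridge 0.57 390 200 [ 0.5414 -0.2948  0.2919]
roof_ridge 0.23 380 259 [ 0.396  -0.3639  0.2919]
tray_grip 0.75 283 194 [ 0.5284 -0.1157  0.078 ]
ball_center 0.57 213 249 [0.6873 0.0505 0.023 ]
ball_center 0.45 280 216 [ 0.5344 -0.1021  0.023 ]
rail_mid 0.71 273 143 [ 0.551  -0.2893  0.145 ]
roof_ridge 0.62 280 91 [ 0.5378 -0.2798  0.2919]
```

View pics/c2.png

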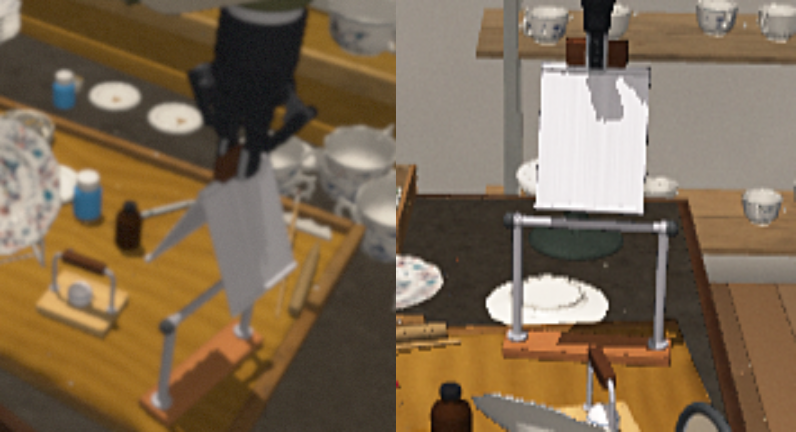

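Call:
{"method": "move_arm", "body": {
  "jaw": [1,1,1,1,1,1,1,1,1,1,1,1],
  "dp": [
    [0,0.1,0.5],
    [0,0,1.0],
    [0,0,1.5],
    [0,0,1.8],
    [0,0,1.8],
    [0,0,1.8],
    [0,0,1.6],
    [0,0,1.2],
    [0,0,1.0],
    [0,0,0.7],
    [0,0,0.4],
    [0,0,0.2]
  ],
  "turn": [
    [0,0,0],
    [0,0,0],
    [0,0,0],
    [0,0,0],
    [0,0,0],
    [0,0,0],
    [0,0,0],
    [0,0,0],
    [0,0,0],
    [0,0,0],
    [0,0,0],
    [0,0,0]
  ]
}}

```text
time_s: 11.35
position: [0.5399, -0.2938, 0.167]
tool_rot: [[-0.996, 0.088, -0.0], [0.088, 0.996, 0.0], [0.0, 0.0, -1.0]]
ft_force: [0.2, -0.6, -2.0]
grip_width: 0.0147
gripper_force: 53.0
```

Call:
{"method": "move_arm", "body": {
  "jaw": [1,1,1,1,1],
  "dp": [
    [0,0,0.2],
    [0,0,0.2],
    [0,0,0.1],
    [0,0,0.1],
    [0,0,0]
  ],
  "turn": [
    [0,0,0],
    [0,0,0],
    [0,0,0],
    [0,0,0],
    [0,0,0]
  ]
}}

```text
time_s: 11.77
position: [0.5403, -0.2948, 0.1623]
tool_rot: [[-0.996, 0.088, 0.002], [0.088, 0.996, -0.003], [-0.002, -0.003, -1.0]]
ft_force: [-0.8, -5.3, 3.4]
grip_width: 0.0151
gripper_force: 53.8
```

Call:
{"method": "move_arm", "body": {
  "jaw": [1,1,1,1,1,1],
  "dp": [
    [0,-0.1,0],
    [0,-0.1,0],
    [0,0,0.1],
    [0,0,0],
    [0,0,0],
    [0,0,0]
  ],
  "turn": [
    [0,0,0],
    [0,0,0],
    [0,0,0],
    [0,0,0],
    [0,0,0],
    [0,0,0]
  ]
}}

```text
time_s: 12.27
position: [0.5397, -0.2958, 0.1602]
tool_rot: [[-0.996, 0.088, -0.0], [0.088, 0.996, -0.0], [0.0, -0.0, -1.0]]
ft_force: [0.1, -3.3, 1.5]
grip_width: 0.0152
gripper_force: 53.6
```

Call:
{"method": "move_arm", "body": {
  "jaw": [1,1,3,3,3,5,8.5,8.5,8.5,8.5],
  "dp": [
    [0,-0.1,0],
    [0,0,0],
    [0,0,0],
    [0,0,0],
    [0,0,0],
    [0,0,0],
    [0,0,0],
    [0,0,0],
    [0,0,0],
    [0,0,0]
  ],
  "turn": [
    [0,0,0],
    [0,0,0],
    [0,0,0],
    [0,0,0],
    [0,0,0],
    [0,0,0],
    [0,0,0],
    [0,0,0],
    [0,0,0],
    [0,0,0]
  ]
}}

```text
time_s: 13.1
position: [0.5397, -0.2968, 0.1603]
tool_rot: [[-0.996, 0.088, 0.0], [0.088, 0.996, 0.0], [-0.0, 0.0, -1.0]]
ft_force: [-0.9, 0.6, -0.6]
grip_width: 0.0846
gripper_force: 0.0
```

Call:
{"method": "move_arm", "body": {
  "jaw": [8.5,8.5,8.5,8.5,8.5,8.5,8.5,8.5,8.5,8.5,8.5],
  "dp": [
    [0,0,-0.4],
    [0,0,-0.8],
    [0,0,-1],
    [0,0,-1.2],
    [0,0,-1.4],
    [0,0,-1.6],
    [0,0,-1.6],
    [0,0,-1.2],
    [0,0,-0.8],
    [0,0,-0.4],
    [0,0,0]
  ],
  "turn": [
    [0,0,0],
    [0,0,0],
    [0,0,0],
    [0,0,0],
    [0,0,0],
    [0,0,0],
    [0,0,0],
    [0,0,0],
    [0,0,0],
    [0,0,0],
    [0,0,0]
  ]
}}

```text
time_s: 14.02
position: [0.5398, -0.2969, 0.2654]
tool_rot: [[-0.996, 0.088, 0.001], [0.088, 0.996, -0.001], [-0.001, -0.001, -1.0]]
ft_force: [0.4, -0.2, -0.8]
grip_width: 0.0853
gripper_force: 0.0
```

```bash
python3 - <<'E'
from h import *
np.set_printoptions(precision=4,suppress=True)
s=observe(); print(s["time_s"],s["position"],s["tool_rot"],s["ft_force"],s["grip_width"])
for n in ["scene","side"]:
    C=cal(n); im,d=save(n,n+"3"); p=cloud(n,d,C).reshape(-1,3)[d.ravel()>0]
    G=p[(abs(p[:,0]-.533)<.06)&(abs(p[:,1]+.108)<.06)]
    g=G[(G[:,2]>.078)&(G[:,2]<.092)]; print("tray grip",g.mean(0),cv2.minAreaRect((g[:,:2]*1000).astype(np.float32)))
    g=p[(abs(p[:,0]-.54)<.06)&(abs(p[:,1]+.295)<.06)&(p[:,2]>.185)&(p[:,2]<.197)]; print("roof grip",g.mean(0),g.max(0),cv2.minAreaRect((g[:,:2]*1000).astype(np.float32)))
    S=p[(p[:,0]>.44)&(p[:,0]<.68)&(p[:,1]>-.04)&(p[:,1]<.22)&(p[:,2]>.10)&(p[:,2]<.2)&(np.hypot(p[:,0]-.467,p[:,1]-.213)>.065)]
    print("plate y max",S.max(0),S.min(0), "near target", S[np.hypot(S[:,0]-.559,S[:,1]-.252).argmin()])
a=cv2.imread("pics/scene3.png")[140:340,260:450]; b=cv2.imread("pics/side3.png")[60:220,200:360]
cv2.imwrite("pics/c3.png",np.hstack([cv2.resize(a,(396,416)),cv2.resize(b,(400,416))]))
E
```

```text
14.0167 [ 0.5398 -0.2969  0.2654] [[-0.9961  0.0877  0.0014]
 [ 0.0877  0.9961 -0.0012]
 [-0.0015 -0.0011 -1.    ]] [ 0.3898 -0.1685 -0.7758] 0.08532929964710549
tray grip [ 0.5312 -0.1134  0.0841] ((531.953125, -110.12782287597656), (16.474224090576172, 78.60317993164062), 14.363029479980469)
roof grip [ 0.5375 -0.2972  0.1893] [ 0.5695 -0.2862  0.1927] ((538.1582641601562, -295.7105712890625), (16.614946365356445, 62.96270751953125), 84.82876586914062)
plate y max [0.6512 0.1599 0.1768] [0.4636 0.0214 0.1001] near target [0.5407 0.1599 0.1635]
tray grip [ 0.5321 -0.1043  0.0832] ((532.390625, -108.6080093383789), (13.818198204040527, 62.44165802001953), 12.221963882446289)
roof grip [ 0.538  -0.2911  0.1873] [ 0.5688 -0.2787  0.1903] ((538.7079467773438, -290.7825622558594), (18.189144134521484, 61.19112777709961), 75.34291076660156)
plate y max [0.6481 0.1612 0.1747] [0.482  0.039  0.1002] near target [0.5397 0.1609 0.1086]
```

View pics/c3.png

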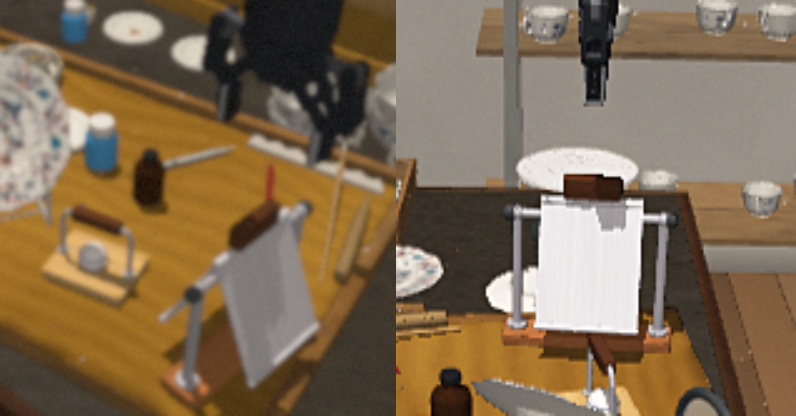

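Call:
{"method": "move_arm", "body": {
  "jaw": [8.5,8.5,8.5,8.5,8.5,8.5,8.5,8.5,8.5,8.5,8.5,8.5],
  "dp": [
    [0,0,0],
    [0,0,0],
    [0,0,0],
    [0,0,0],
    [0,0,0],
    [0,0,0],
    [0,0,0],
    [0,0,0],
    [0,0,0],
    [0,0,0],
    [0,0,0],
    [0,0,0]
  ],
  "turn": [
    [0,0,0.09],
    [0,0,0.12],
    [0,0,0.12],
    [0,0,0.12],
    [0,0,0.12],
    [0,0,0.12],
    [0,0,0.12],
    [0,0,0.12],
    [0,0,0.12],
    [0,0,0.12],
    [0,0,0.085],
    [0,0,0]
  ]
}}

```text
time_s: 15.12
position: [0.5395, -0.2966, 0.2634]
tool_rot: [[-0.223, 0.975, -0.001], [0.975, 0.223, 0.001], [0.001, -0.001, -1.0]]
ft_force: [0.4, 0.5, 0.0]
grip_width: 0.0851
gripper_force: 0.0
```

Call:
{"method": "move_arm", "body": {
  "jaw": [8.5,8.5,8.5,8.5,8.5,8.5,8.5,8.5,8.5,8.5,8.5,8.5],
  "dp": [
    [1.5,0.3,0],
    [2.5,0.5,0],
    [2.5,0.5,0],
    [2.5,0.5,0],
    [2.5,0.5,0],
    [2.5,0.5,0],
    [2.5,0.4,0],
    [2,0.3,1.5],
    [0,0,2],
    [0,0,1.5],
    [0,0,0.5],
    [0,0,0]
  ],
  "turn": [
    [0,0,0],
    [0,0,0],
    [0,0,0],
    [0,0,0],
    [0,0,0],
    [0,0,0],
    [0,0,0],
    [0,0,0],
    [0,0,0],
    [0,0,0],
    [0,0,0],
    [0,0,0]
  ]
}}

```text
time_s: 16.12
position: [0.5313, -0.1079, 0.2082]
tool_rot: [[-0.228, 0.974, -0.003], [0.974, 0.228, 0.001], [0.002, -0.002, -1.0]]
ft_force: [0.1, -0.1, 0.3]
grip_width: 0.085
gripper_force: 0.0
```

```bash
python3 - <<'E'
from h import *
np.set_printoptions(precision=4,suppress=True)
s=observe(); print(s["time_s"],s["position"],s["tool_rot"])
C=cal("wrist"); im,d=save("wrist","w2")
for q,z in [("tray_grip",.078),("ball_center",.023),("tray",0)]:
    for x in cams.mark_of("wrist",q)[:1]:
        u,v=x["location"][0]*560,x["location"][1]*420; print(q,x["p"],u,v,at_z("wrist",u,v,z,C))
p=cloud("wrist",d,C).reshape(-1,3)[d.ravel()>0]
G=p[(abs(p[:,0]-.53)<.07)&(abs(p[:,1]+.11)<.07)]
for a,b in ((.080,.094),(.009,.016)):
    g=G[(G[:,2]>a)&(G[:,2]<b)]
    print(len(g),g.mean(0),cv2.minAreaRect((g[:,:2]*1000).astype(np.float32)))
E
```

```text
16.1167 [ 0.5313 -0.1079  0.2082] [[-0.228   0.9737 -0.0025]
 [ 0.9737  0.228   0.0012]
 [ 0.0018 -0.0022 -1.    ]]
tray_grip 0.61 283.30400000000003 207.186 [ 0.5348 -0.1128  0.078 ]
ball_center 0.7 278.208 189.21 [ 0.5294 -0.1108  0.023 ]
tray 0.66 281.12 186.48 [ 0.5329 -0.1124  0.    ]
1149 [ 0.5323 -0.1087  0.0855] ((532.8790893554688, -110.10208129882812), (13.626448631286621, 71.91777038574219), 12.909719467163086)
5339 [ 0.5321 -0.1064  0.0121] ((532.865966796875, -110.83975219726562), (80.20928955078125, 100.11851501464844), 12.840466499328613)
```

View pics/w2.png

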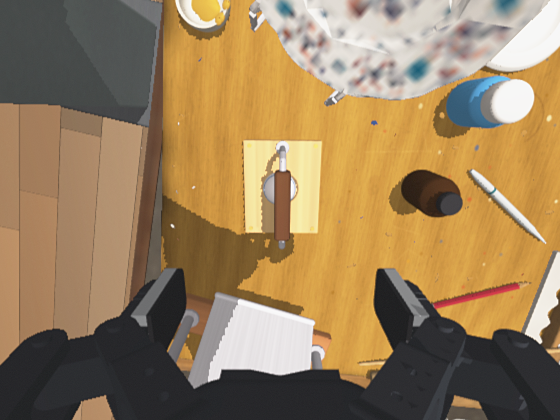

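Call:
{"method": "move_arm", "body": {
  "jaw": [8.5,8.5,8.5,8.5,8.5,8,7,6,5,4.5,4,4],
  "dp": [
    [-0.3,0.1,1.0],
    [0,0,2.0],
    [0,0,2.2],
    [0,0,2.2],
    [0,0,1.8],
    [0,0,1.5],
    [0,0,1.2],
    [0,0,1.0],
    [0,0,0.8],
    [0,0,0.6],
    [0,0,0.4],
    [0,0,0.1]
  ],
  "turn": [
    [0,0,0],
    [0,0,0],
    [0,0,0],
    [0,0,0],
    [0,0,0],
    [0,0,0],
    [0,0,0],
    [0,0,0],
    [0,0,0],
    [0,0,0],
    [0,0,0],
    [0,0,0]
  ]
}}

```text
time_s: 17.32
position: [0.5336, -0.1114, 0.0609]
tool_rot: [[-0.226, 0.974, -0.0], [0.974, 0.226, 0.0], [0.0, -0.0, -1.0]]
ft_force: [0.1, 0.0, 0.4]
grip_width: 0.0397
gripper_force: 0.0
```

```bash
python3 - <<'E'
from h import *
np.set_printoptions(precision=4,suppress=True)
s=observe(); print(s["time_s"],s["position"],s["tool_rot"],s["grip_width"],s["ft_force"])
C=cal("wrist"); im,d=cams.get_image("wrist")
p=cloud("wrist",d,C).reshape(-1,3)[d.ravel()>0]
G=p[(abs(p[:,0]-.53)<.07)&(abs(p[:,1]+.11)<.08)]
for a,b in ((.080,.094),(.009,.016)):
    g=G[(G[:,2]>a)&(G[:,2]<b)]
    print(len(g),g.mean(0),cv2.minAreaRect((g[:,:2]*1000).astype(np.float32)))
E
```

```text
17.3167 [ 0.5336 -0.1114  0.0609] [[-0.226   0.9741 -0.0003]
 [ 0.9741  0.226   0.0001]
 [ 0.0002 -0.0003 -1.    ]] 0.039748719551171444 [0.0578 0.0478 0.4035]
6020 [ 0.5319 -0.1067  0.086 ] ((533.8778686523438, -108.24688720703125), (53.33591842651367, 52.90622329711914), 54.217987060546875)
12643 [ 0.5304 -0.0984  0.0122] ((532.8858642578125, -111.00328063964844), (80.32080078125, 100.55520629882812), 12.677351951599121)
```

Call:
{"method": "move_arm", "body": {
  "jaw": [3.4,3,2.6,2.3,2.0,1.8,1.6,1.5,1.4,1.2,1,1],
  "dp": [
    [0,-0.1,0],
    [0,0,0],
    [0,0,0],
    [0,0,0],
    [0,0,0],
    [0,0,0],
    [0,0,0],
    [0,0,0],
    [0,0,0],
    [0,0,0],
    [0,0,0],
    [0,0,0]
  ],
  "turn": [
    [0,0,0],
    [0,0,0],
    [0,0,0],
    [0,0,0],
    [0,0,0],
    [0,0,0],
    [0,0,0],
    [0,0,0],
    [0,0,0],
    [0,0,0],
    [0,0,0],
    [0,0,0]
  ],
  "force": 60
}}

```text
time_s: 18.37
position: [0.533, -0.1115, 0.0616]
tool_rot: [[-0.226, 0.974, 0.001], [0.974, 0.226, -0.0], [-0.0, 0.001, -1.0]]
ft_force: [3.0, 1.2, 3.2]
grip_width: 0.0132
gripper_force: 59.2
```

Call:
{"method": "move_arm", "body": {
  "jaw": [1,1,1,1,1,1,1,1,1,1,1,1],
  "dp": [
    [0,0,-0.1],
    [0,0,-0.2],
    [0,0,-0.4],
    [0,0,-0.6],
    [0,0,-0.8],
    [0,0,-1],
    [0,0,-1.2],
    [0,0,-1.4],
    [0,0,-1.5],
    [0,0,-1.5],
    [0,0,-1.5],
    [0,0,-1.5]
  ],
  "turn": [
    [0,0,0],
    [0,0,0],
    [0,0,0],
    [0,0,0],
    [0,0,0],
    [0,0,0],
    [0,0,0],
    [0,0,0],
    [0,0,0],
    [0,0,0],
    [0,0,0],
    [0,0,0]
  ]
}}

```text
time_s: 19.37
position: [0.5324, -0.1115, 0.1801]
tool_rot: [[-0.226, 0.974, 0.001], [0.974, 0.226, -0.0], [-0.0, 0.0, -1.0]]
ft_force: [0.2, 0.1, -3.8]
grip_width: 0.0131
gripper_force: 58.5
```

Call:
{"method": "move_arm", "body": {
  "jaw": [1,1,1,1,1,1,1,1,1],
  "dp": [
    [0,0,-1.5],
    [0,0,-1.5],
    [0,0,-1.4],
    [0,0,-1.2],
    [0,0,-1],
    [0,0,-0.7],
    [0,0,-0.4],
    [0,0,-0.2],
    [0,0,0]
  ],
  "turn": [
    [0,0,0],
    [0,0,0],
    [0,0,0],
    [0,0,0],
    [0,0,0],
    [0,0,0],
    [0,0,0],
    [0,0,0],
    [0,0,0]
  ]
}}

```text
time_s: 20.12
position: [0.5325, -0.1116, 0.2575]
tool_rot: [[-0.226, 0.974, 0.0], [0.974, 0.226, -0.0], [-0.0, 0.0, -1.0]]
ft_force: [0.2, 0.5, -3.1]
grip_width: 0.0132
gripper_force: 58.5
```

```bash
cat > chk.py <<'E'
from h import *
np.set_printoptions(precision=4,suppress=True)
s=observe(); print(s["time_s"],s["position"],s["tool_rot"],s["grip_width"],s["ft_force"],s["wrist_torque"])
pos=np.array(s["position"])
C=cal("wrist"); im,d=save("wrist","wc")
p=cloud("wrist",d,C).reshape(-1,3)[d.ravel()>0]
G=p[(np.hypot(p[:,0]-pos[0],p[:,1]-pos[1])<.07)]
zt=pos[2]-.0606+.012
g=G[abs(G[:,2]-zt)<.006]
A=np.c_[g[:,:2]-pos[:2],np.ones(len(g))]; k=np.linalg.lstsq(A,g[:,2],rcond=None)[0]
r=g[:,2]-A@k; g=g[abs(r)<.002]; A=np.c_[g[:,:2]-pos[:2],np.ones(len(g))]; k=np.linalg.lstsq(A,g[:,2],rcond=None)[0]
print("tray top z-exp",k[2]-zt,"tilt deg",np.degrees(k[:2]),cv2.minAreaRect((g[:,:2]*1000).astype(np.float32)))
for n,CC in (("wrist",C),("side",cal("side")),("scene",cal("scene"))):
    if n!="wrist": save(n,n+"c")
    for x in cams.mark_of(n,"ball_center")[:2]:
        u,v=x["location"][0]*560,x["location"][1]*420; print(n,"ball",x["p"],u,v,at_z(n,u,v,pos[2]-.0606+.023,CC))
E
python3 chk.py
```

```text
20.1167 [ 0.5325 -0.1116  0.2575] [[-0.226   0.9741  0.0001]
 [ 0.9741  0.226  -0.0001]
 [-0.0001  0.0001 -1.    ]] 0.013223730354041148 [ 0.186   0.4821 -3.1374] [0.0117 0.0462 0.0172]
tray top z-exp -0.000820768452618692 tilt deg [0.1433 0.0529] ((531.5758056640625, -110.17686462402344), (80.40511322021484, 98.37325286865234), 13.035770416259766)
wrist ball 0.87 276.024 234.40200000000002 [ 0.5287 -0.1075  0.2199]
side ball 0.67 281.904 149.31 [ 0.5381 -0.0576  0.2199]
side ball 0.62 286.38399999999996 144.102 [ 0.5267 -0.0902  0.2199]
scene ball 0.71 308.28 196.09799999999998 [ 0.5336 -0.1123  0.2199]
scene ball 0.69 308.0 176.60999999999999 [ 0.5932 -0.0625  0.2199]
```

Call:
{"method": "move_arm", "body": {
  "jaw": [1,1,1,1,1,1,1,1,1,1,1,1],
  "dp": [
    [0.2,0.06,-0.2],
    [0.5,0.15,-0.3],
    [0.8,0.25,-0.4],
    [1.1,0.34,-0.4],
    [1.4,0.43,-0.3],
    [1.7,0.53,-0.2],
    [2,0.62,-0.1],
    [2,0.62,0],
    [2,0.62,0],
    [2,0.62,0],
    [2,0.62,0],
    [2,0.62,0]
  ],
  "turn": [
    [0,0,0],
    [0,0,0],
    [0,0,0],
    [0,0,0],
    [0,0,0],
    [0,0,0],
    [0,0,0],
    [0,0,0],
    [0,0,0],
    [0,0,0],
    [0,0,0],
    [0,0,0]
  ]
}}

```text
time_s: 21.42
position: [0.5458, 0.0754, 0.2769]
tool_rot: [[-0.227, 0.974, 0.001], [0.974, 0.227, 0.0], [0.0, 0.001, -1.0]]
ft_force: [1.0, -0.3, -3.6]
grip_width: 0.0128
gripper_force: 58.5
```

Call:
{"method": "move_arm", "body": {
  "jaw": [1,1,1,1,1,1,1,1,1,1,1,1],
  "dp": [
    [2,0.62,0],
    [2,0.62,0],
    [2,0.62,0],
    [2,0.62,0],
    [1.8,0.56,0],
    [1.6,0.5,0],
    [1.4,0.43,0],
    [1.2,0.37,0],
    [1,0.31,0],
    [0.8,0.25,0],
    [0.6,0.19,0],
    [0.4,0.12,0]
  ],
  "turn": [
    [0,0,0],
    [0,0,0],
    [0,0,0],
    [0,0,0],
    [0,0,0],
    [0,0,0],
    [0,0,0],
    [0,0,0],
    [0,0,0],
    [0,0,0],
    [0,0,0],
    [0,0,0]
  ]
}}

```text
time_s: 22.42
position: [0.5588, 0.2492, 0.2763]
tool_rot: [[-0.226, 0.974, -0.0], [0.974, 0.226, -0.0], [-0.0, -0.0, -1.0]]
ft_force: [-0.3, 0.3, -3.2]
grip_width: 0.0126
gripper_force: 58.5
```

Call:
{"method": "move_arm", "body": {
  "jaw": [1,1,1,1,1,1,1,1,1,1,1,1],
  "dp": [
    [0.2,0.06,0],
    [0.1,0.03,0],
    [0,0,0],
    [0,0,0],
    [0,0,0],
    [0,0,0],
    [0,0,0],
    [0,0,0],
    [0,0,0],
    [0,0,0],
    [0,0,0],
    [0,0,0]
  ],
  "turn": [
    [0,0,0],
    [0,0,-0.005],
    [0,0,-0.01],
    [0,0,-0.02],
    [0,0,-0.025],
    [0,0,-0.03],
    [0,0,-0.03],
    [0,0,-0.025],
    [0,0,-0.015],
    [0,0,-0.01],
    [0,0,0],
    [0,0,0]
  ]
}}

```text
time_s: 23.42
position: [0.559, 0.2518, 0.2763]
tool_rot: [[-0.387, 0.922, 0.0], [0.922, 0.387, -0.0], [-0.0, -0.0, -1.0]]
ft_force: [0.0, -0.3, -2.9]
grip_width: 0.013
gripper_force: 58.5
```

```bash
python3 chk.py
```

```text
23.4167 [0.559  0.2518 0.2763] [[-0.3874  0.9219  0.    ]
 [ 0.9219  0.3874 -0.    ]
 [-0.     -0.     -1.    ]] 0.012957570989165888 [ 0.0377 -0.3345 -2.9202] [ 0.0145 -0.0202 -0.042 ]
tray top z-exp -0.0008143635458016663 tilt deg [0.1195 0.0324] ((557.62255859375, 253.33334350585938), (80.4278335571289, 97.822265625), 22.8067684173584)
side ball 0.73 274.176 209.70600000000002 [0.5626 0.2604 0.2387]
scene ball 0.69 203.39200000000002 133.812 [0.5518 0.2587 0.2387]
scene ball 0.28 379.4 252.42 [ 0.4621 -0.3299  0.2387]
```

View pics/sidec.png

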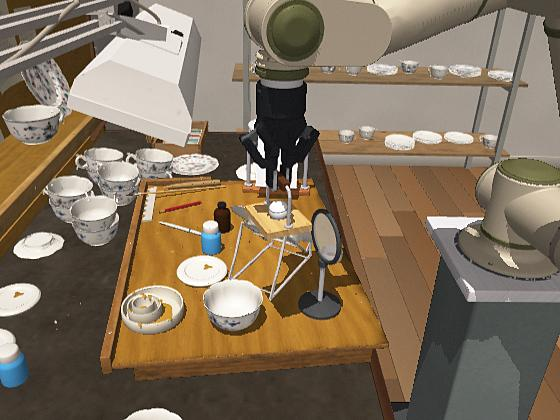

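Call:
{"method": "move_arm", "body": {
  "jaw": [1,1,1,1,1,1,1,1,1,1,1,1],
  "dp": [
    [0,0,0.2],
    [0,0,0.5],
    [0,0,0.8],
    [0,0,1.0],
    [0,0,1.1],
    [0,0,1.1],
    [0,0,1.0],
    [0,0,0.8],
    [0,0,0.6],
    [0,0,0.4],
    [0,0,0.2],
    [0,0,0.1]
  ],
  "turn": [
    [0,0,0],
    [0,0,0],
    [0,0,0],
    [0,0,0],
    [0,0,0],
    [0,0,0],
    [0,0,0],
    [0,0,0],
    [0,0,0],
    [0,0,0],
    [0,0,0],
    [0,0,0]
  ]
}}

```text
time_s: 24.72
position: [0.5591, 0.2518, 0.1982]
tool_rot: [[-0.388, 0.922, 0.0], [0.922, 0.388, 0.0], [-0.0, 0.0, -1.0]]
ft_force: [0.2, 0.0, -2.8]
grip_width: 0.013
gripper_force: 58.5
```

```bash
cat > fin.py <<'E'
exec(open("chk.py").read())
for n in ("scene","side"):
    CC=cal(n); im,d=cams.get_image(n); p=cloud(n,d,CC)
    m=(d>0)&(np.linalg.norm(p[...,:2]-pos[:2],axis=-1)<.028)&(abs(p[...,2]-(pos[2]-.0384))<.018)&(p[...,2]>pos[2]-.0455)
    q=p[m]
    from scipy.optimize import least_squares
    f=lambda c:np.linalg.norm(q-c,axis=1)-.017
    r=least_squares(f,[pos[0],pos[1],pos[2]-.0384],loss="soft_l1",f_scale=.002); print(n,len(q),"ball",r.x,np.abs(r.fun).mean())
    P=p[d>0]; L=P[(np.hypot(P[:,0]-.467,P[:,1]-.213)<.056)&(P[:,2]>.11)&(P[:,2]<.225)]
    ax=np.array([.921,.390]); L=L[abs((L[:,:2]-[.467,.213])@ax)<.02]
    lat=(L[:,:2]-[.467,.213])@[-.39,.921]; print("lens lat",lat.min(),lat.max(),"along",np.median((L[:,:2]-[.467,.213])@ax),"z",L[:,2].max())
    b=r.x[:2]-[.467,.213]; print("ball along",b@ax,"lat",b@[-.39,.921])
E
python3 fin.py
```

```text
24.7167 [0.5591 0.2518 0.1982] [[-0.3875  0.9219  0.0001]
 [ 0.9219  0.3875  0.    ]
 [-0.      0.0001 -1.    ]] 0.013021922118036483 [ 0.2315  0.0273 -2.7821] [ 0.025   0.0237 -0.0492]
tray top z-exp -0.0008165957068849705 tilt deg [0.1176 0.0229] ((557.6129760742188, 253.4669952392578), (80.41598510742188, 97.6087646484375), 22.801313400268555)
side ball 0.5 276.92 249.312 [0.5557 0.2604 0.1606]
scene ball 0.55 210.22400000000002 160.986 [0.5532 0.2464 0.1606]
scene 113 ball [0.5573 0.2567 0.1608] 0.0012878020719514227
lens lat -0.05446977713199197 0.04990513480107852 along -0.0005385582475996656 z 0.21399878023218522
ball along 0.10019793755755635 lat 0.0050686699468546455
side 263 ball [0.5558 0.2564 0.1586] 0.0008708274893189982
lens lat -0.04922831699861104 0.054923548076147674 along 0.00133617918347544 z 0.21219648844877614
ball along 0.09871824025894989 lat 0.005358545924524855
```

```bash
python3 -c "
import cv2,numpy as np
a=cv2.imread('pics/scenec.png')[60:260,120:320]; b=cv2.imread('pics/sidec.png')[130:330,180:380]
cv2.imwrite('pics/cf.png',np.hstack([cv2.resize(a,(400,400),interpolation=2),cv2.resize(b,(400,400),interpolation=2)]))"
```

```text
(no output)
```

View pics/cf.png

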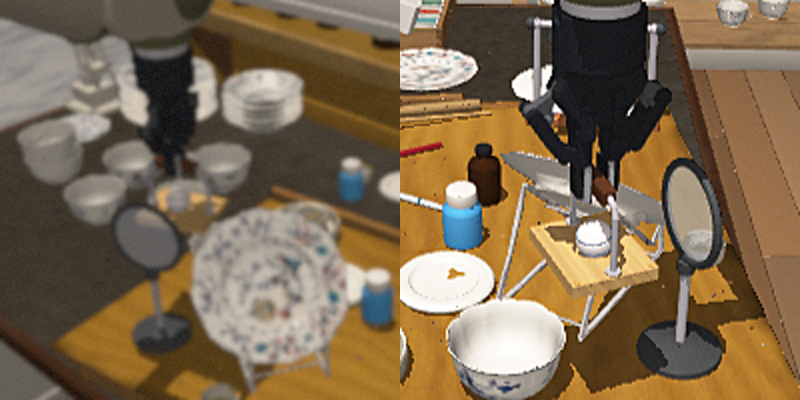

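Call:
{"method": "move_arm", "body": {
  "jaw": [1,1,1,1,1,1,1,1,1,1,1,1],
  "dp": [
    [-0.05,0,0],
    [-0.08,0,0],
    [-0.08,0,0],
    [-0.07,0,0],
    [-0.06,0,0],
    [-0.05,0,0],
    [-0.04,0,0],
    [-0.03,0,0],
    [-0.02,0,0],
    [-0.02,0,0],
    [0,0,0],
    [0,0,0]
  ],
  "turn": [
    [0,0,0],
    [0,0,0],
    [0,0,0],
    [0,0,0],
    [0,0,0],
    [0,0,0],
    [0,0,0],
    [0,0,0],
    [0,0,0],
    [0,0,0],
    [0,0,0],
    [0,0,0]
  ]
}}

```text
time_s: 26.12
position: [0.5609, 0.2472, 0.1983]
tool_rot: [[-0.388, 0.922, 0.0], [0.922, 0.388, -0.0], [-0.0, 0.0, -1.0]]
ft_force: [1.1, -0.7, -2.3]
grip_width: 0.0125
gripper_force: 58.5
```

Call:
{"method": "move_arm", "body": {
  "jaw": [1,1,1,1,1,1,1,1,1,1,1,1],
  "dp": [
    [0,0,0],
    [0,0,0],
    [0,0,0],
    [0,0,0],
    [0,0,0],
    [0,0,0],
    [0,0,0],
    [0,0,0],
    [0,0,0],
    [0,0,0],
    [0,0,0],
    [0,0,0]
  ],
  "turn": [
    [0,0,0],
    [0,0,0],
    [0,0,0],
    [0,0,0],
    [0,0,0],
    [0,0,0],
    [0,0,0],
    [0,0,0],
    [0,0,0],
    [0,0,0],
    [0,0,0],
    [0,0,0]
  ]
}}

```text
time_s: 27.12
position: [0.5609, 0.2472, 0.1983]
tool_rot: [[-0.388, 0.922, -0.0], [0.922, 0.388, 0.0], [0.0, 0.0, -1.0]]
ft_force: [-1.1, 0.5, -3.2]
grip_width: 0.0125
gripper_force: 58.5
```

```bash
python3 fin.py; python3 - <<'E'
from h import *
for n in ("scene","side"):
    C=cal(n); d=cams.get_image(n)[1]; p=cloud(n,d,C).reshape(-1,3)[d.ravel()>0]
    g=p[(abs(p[:,0]-.54)<.06)&(abs(p[:,1]+.295)<.06)&(p[:,2]>.18)&(p[:,2]<.197)]; print("roof",len(g),g.mean(0))
E
```

```text
27.1167 [0.5609 0.2472 0.1983] [[-0.3876  0.9218 -0.    ]
 [ 0.9218  0.3876  0.    ]
 [ 0.      0.     -1.    ]] 0.012521569604199355 [-1.0736  0.4636 -3.1782] [-0.043   0.0254  0.036 ]
tray top z-exp -0.0008208348484742001 tilt deg [0.1279 0.0285] ((559.7193603515625, 248.4814910888672), (80.31161499023438, 98.5880355834961), 22.919023513793945)
side ball 0.82 274.4 245.994 [0.5599 0.25   0.1607]
scene ball 0.48 207.816 161.994 [0.5454 0.2471 0.1607]
scene 111 ball [0.5593 0.2511 0.1604] 0.0013185561334420012
lens lat -0.05403007308104947 0.0491610001882458 along -0.0005033654569060492 z 0.2135174153066931
ball along 0.09989445242188134 lat -0.0008810244179270444
side 254 ball [0.5572 0.2519 0.1583] 0.0007958753539674214
lens lat -0.05114673323556314 0.05438071972656616 along 0.0013540053964404871 z 0.21131800919646593
ball along 0.09829113514424498 lat 0.000654274632344818
roof 240 [ 0.53569648 -0.29785034  0.18794929]
roof 0 [nan nan nan]<stdin>:4: RuntimeWarning: Mean of empty slice.
  ret = um.true_divide(
```

Ball centred within about 1 mm, roughly 10 cm behind the lens, tray level and still; the roof still hangs on the rail.

```bash
python3 -c "
from rig import ticket
print(ticket.close_job())"
```

```text
the job is handed in; nothing more can be done
None
```

The job is handed in at about 27 s: the roof hangs astride the rail, and the tray is held level and still with the ball in its pocket, measured about 1 mm off the lens centre and 10 cm behind it.

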